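# Clear the microscope bench into its trays

## Robot

A 6-joint arm with a two-finger parallel gripper is mounted at the origin on the work surface. World frame = base frame: x ahead of the robot, y to its left, z up, the work surface at z = 0. Lengths are in mm, angles in rad, forces in N, time in s.
With the tool pointing down it reaches from about 325 to 875 mm from the base axis. Payload 4.4 kg.
Tool frame: the origin (TCP) lies midway between the tips of the shut fingers; the grasp point (between the pads) lies 19 mm behind it; z points along the fingers, y is the direction in which the jaws open and shut (so a half turn about z gives the same grasp; the last joint's range is limited). The gripper opens to 85 mm and grips with 20 to 120 N. Pads are 22 mm wide; open, the fingers measure 114 mm over their backs; the gripper's body (76 mm by 85 mm) begins 54 mm behind the grasp point. The pads swing forward as they close: fully open they stand 13 mm farther back than shut.
Start: joints at [-1.313, 0.207, 1.542, -0, 1.393, -0.15], TCP at [228.028, -527.855, 231.282] pointing down, gripper open.
Joint ranges: [-2.73, 2.73], [-0.86, 2.22], [0.23, 2.46], [-1.11, 4.25], [0.08, 2.63], [-2.82, 2.82]. Speed limits (rad/s): [2.79, 2.79, 3.14, 3.14, 3.14, 3.14].

## Interface

Orientations are given as a unit quaternion [x, y, z, w].
In Python, from workcell import ctrl gives the robot as it stands.
- The arm moves only by the shell command python3 -m inch 'ROWS'. ROWS is JSON, a list that holds one entry, the list of rows, each a list of 5 numbers: the shift along the tool's x, y, z in cm, then the turn about the tool's z in rad, then the gripper's target within -1 to 1 (shut at 1, half-way at 0, fully open at -1). A call has 1 to 20 rows; each row is the pose to reach, as a shift and turn from the pose commanded when the call began, along the tool's axes at that moment; what a row does not reach only later rows make up. A row lasts 1/8 s, in which the tool goes at most 62.5 mm and 10.7 degrees, less where a joint would pass 70% of its speed; a pose out of reach is approached as far as the arm can. A call with a gripper value outside its range is refused whole. The fingers move at their own pace and stop on an object; the grip force is fixed at half the most. Time passes only in rows, so rows that repeat a pose let the fingers close. It gives the time, the measured TCP pose, the force and the opening at its end, in the units of the state.
- ctrl.get_obs(): the state, without advancing time (a new reading comes with each control period).
- ctrl.snapshot(name): name is "scene" or "top" or "wrist"; returns a dict with "color" (420x560x3 uint8, red, green, blue), "fov_y" (degrees; the focal length in pixels is half the picture's height over the tangent of half this angle, whatever the lens; pixels are square), "cx", "cy" (the principal point, pixels), "eye" and "rotation" of the camera in the world; the wrist camera has in their place "T_tool_cam" (4x4, takes a point from camera to tool coordinates, whose origin is the TCP and whose axes are the flange's). Camera axes: x right, y down, z forward; pixel columns grow to the right and rows downward; lengths in mm; the calibration is good to about 2 mm. A picture is of the moment at which its call begins: read the wrist's pose just before it. There is no depth.
- ctrl.job_done(): hands the job in, once; it reports no verdict.
The state is a dict: "t": time; "qpos": joint angles; "qvel": joint speeds; "tau": joint torques, N m; "position": TCP position; "eef_rot": TCP orientation; "contact_force": force on the tool from outside, world axes, zero at the start; "moment": the same for the moment, N m; "gripper_width": opening from 0.0 (shut) to 1.0 (fully open).
Only numpy, scipy, OpenCV 4.12 (cv2) and the standard library are available. Lean on these libraries where they do the work, as an engineer would, in place of code of your own. Each camera call takes 0.05 s, during which the arm holds its last target. There are 200 camera calls.

## Task

Clear the microscope bench: put the two culture dishes into the blue tray first, and only then the two capped vials into the yellow tray and the eyepiece into the grey tray, in any order. Each thing stands upright on the tray floor inside a printed circle, one to a circle; keep the dishes level, and leave the timer and the box of cover glasses where they are.

Things in the scene. Friction and masses are not known exactly. Their poses are not given: they have to be found in the camera images.
- purple_dish: small round culture dish with a purple lid (a thin white ring on it), 40 mm diameter, 14 mm tall (lid from 4 mm up; the white foot below is 37 mm wide). Loose, about 30 g. Origin: centre of its underside, z up.
- green_dish: the same kind and size of dish, with a green lid.
- red_vial: upright white sample vial with a pale band and a red cap, 50 mm tall, body 27 mm diameter, cap 28 mm diameter and 15 mm tall at the top. Loose, about 45 g. Origin: centre of its underside, z up.
- orange_vial: the same kind and size of vial, with an orange cap.
- eyepiece: microscope eyepiece standing upright: black ribbed barrel 34 mm diameter from 17 mm up to the top at 45 mm, with a bluish lens on top; steel tube 30 mm diameter below. Loose, about 110 g. Origin: centre of its underside, z up.
- blue_tray: blue tray, fixed to the bench: 130 mm (its x) by 160 mm (its y), 12 mm tall over all, walls and floor 5 mm thick. Origin: centre of its underside; axes along its sides, z up. Printed on its floor are two white-outlined circles, 60 mm diameter, centred at y = +38 mm and y = -38 mm (x = 0).
- yellow_tray: yellow tray, fixed to the bench: 130 mm (its x) by 160 mm (its y), 12 mm tall over all, walls and floor 5 mm thick. Origin: centre of its underside; axes along its sides, z up. Printed on its floor are two white-outlined circles, 48 mm diameter, centred at y = +38 mm and y = -38 mm (x = 0).
- grey_tray: grey tray, fixed to the bench: 130 mm (its x) by 160 mm (its y), 12 mm tall over all, walls and floor 5 mm thick. Origin: centre of its underside; axes along its sides, z up. Printed on its floor is one white-outlined circle, 54 mm diameter, at its centre.
- timer: ivory bench timer, 50 mm (x) by 60 mm (y) by 20 mm tall with a dark display, lying loose. Bystander. Origin: centre of its underside.
- glass_box: box of cover glasses, blue with a clear lid, 40 mm (x) by 55 mm (y) by 24 mm tall, loose. Bystander. Origin: centre of its underside.

How it is judged (in metres and radians):
On the way, in this order (a step that is already met when the one before it is completed fails the run):
1. both dishes stand in the blue tray, one in each circle ((((x of purple_dish in the frame of blue_tray between -0.012 and 0.012 m and y of purple_dish in the frame of blue_tray between 0.026 and 0.05 m and z of purple_dish in the frame of blue_tray between 0.001 and 0.009 m and angle between purple_dish's own z axis and vertical below 0.15 rad) and (x of green_dish in the frame of blue_tray between -0.012 and 0.012 m and y of green_dish in the frame of blue_tray between -0.05 and -0.026 m and z of green_dish in the frame of blue_tray between 0.001 and 0.009 m and angle between green_dish's own z axis and vertical below 0.15 rad)) or ((x of purple_dish in the frame of blue_tray between -0.012 and 0.012 m and y of purple_dish in the frame of blue_tray between -0.05 and -0.026 m and z of purple_dish in the frame of blue_tray between 0.001 and 0.009 m and angle between purple_dish's own z axis and vertical below 0.15 rad) and (x of green_dish in the frame of blue_tray between -0.012 and 0.012 m and y of green_dish in the frame of blue_tray between 0.026 and 0.05 m and z of green_dish in the frame of blue_tray between 0.001 and 0.009 m and angle between green_dish's own z axis and vertical below 0.15 rad)))), for 0.2 s.
2. both vials stand in the yellow tray, one in each circle, and the eyepiece in the grey tray's circle ((((x of red_vial in the frame of yellow_tray between -0.012 and 0.012 m and y of red_vial in the frame of yellow_tray between 0.026 and 0.05 m and z of red_vial in the frame of yellow_tray between 0.001 and 0.009 m and angle between red_vial's own z axis and vertical below 0.15 rad) and (x of orange_vial in the frame of yellow_tray between -0.012 and 0.012 m and y of orange_vial in the frame of yellow_tray between -0.05 and -0.026 m and z of orange_vial in the frame of yellow_tray between 0.001 and 0.009 m and angle between orange_vial's own z axis and vertical below 0.15 rad)) or ((x of red_vial in the frame of yellow_tray between -0.012 and 0.012 m and y of red_vial in the frame of yellow_tray between -0.05 and -0.026 m and z of red_vial in the frame of yellow_tray between 0.001 and 0.009 m and angle between red_vial's own z axis and vertical below 0.15 rad) and (x of orange_vial in the frame of yellow_tray between -0.012 and 0.012 m and y of orange_vial in the frame of yellow_tray between 0.026 and 0.05 m and z of orange_vial in the frame of yellow_tray between 0.001 and 0.009 m and angle between orange_vial's own z axis and vertical below 0.15 rad))) and x of eyepiece in the frame of grey_tray between -0.012 and 0.012 m and y of eyepiece in the frame of grey_tray between -0.012 and 0.012 m and z of eyepiece in the frame of grey_tray between 0.001 and 0.009 m and angle between eyepiece's own z axis and vertical below 0.15 rad), for 0.2 s.
At the end, for the whole second after the job is handed in: Dishes in the blue tray and vials in the yellow tray, one to a circle, eyepiece in the grey tray's circle: each centred within 12 mm of its circle's centre along both tray axes, on the tray floor within 4 mm, upright within 0.15 rad, released and at rest (all of step 2 and (((x of purple_dish in the frame of blue_tray between -0.012 and 0.012 m and y of purple_dish in the frame of blue_tray between 0.026 and 0.05 m and z of purple_dish in the frame of blue_tray between 0.001 and 0.009 m and angle between purple_dish's own z axis and vertical below 0.15 rad) and (x of green_dish in the frame of blue_tray between -0.012 and 0.012 m and y of green_dish in the frame of blue_tray between -0.05 and -0.026 m and z of green_dish in the frame of blue_tray between 0.001 and 0.009 m and angle between green_dish's own z axis and vertical below 0.15 rad)) or ((x of purple_dish in the frame of blue_tray between -0.012 and 0.012 m and y of purple_dish in the frame of blue_tray between -0.05 and -0.026 m and z of purple_dish in the frame of blue_tray between 0.001 and 0.009 m and angle between purple_dish's own z axis and vertical below 0.15 rad) and (x of green_dish in the frame of blue_tray between -0.012 and 0.012 m and y of green_dish in the frame of blue_tray between 0.026 and 0.05 m and z of green_dish in the frame of blue_tray between 0.001 and 0.009 m and angle between green_dish's own z axis and vertical below 0.15 rad))) and linear speed of each of purple_dish, green_dish, red_vial, orange_vial, eyepiece below 0.02 m/s and angular speed of each of purple_dish, green_dish, red_vial, orange_vial, eyepiece below 0.3 rad/s); the robot touches nothing.
It fails at once if a vial or the eyepiece is moved (by more than 40 mm) before both dishes stand in the blue tray's circles (distance of any of red_vial, orange_vial, eyepiece from where it was at the start of the episode above 0.04 m and not (((x of purple_dish in the frame of blue_tray between -0.012 and 0.012 m and y of purple_dish in the frame of blue_tray between 0.026 and 0.05 m and z of purple_dish in the frame of blue_tray between 0.001 and 0.009 m and angle between purple_dish's own z axis and vertical below 0.15 rad) or (x of purple_dish in the frame of blue_tray between -0.012 and 0.012 m and y of purple_dish in the frame of blue_tray between -0.05 and -0.026 m and z of purple_dish in the frame of blue_tray between 0.001 and 0.009 m and angle between purple_dish's own z axis and vertical below 0.15 rad)) and ((x of green_dish in the frame of blue_tray between -0.012 and 0.012 m and y of green_dish in the frame of blue_tray between 0.026 and 0.05 m and z of green_dish in the frame of blue_tray between 0.001 and 0.009 m and angle between green_dish's own z axis and vertical below 0.15 rad) or (x of green_dish in the frame of blue_tray between -0.012 and 0.012 m and y of green_dish in the frame of blue_tray between -0.05 and -0.026 m and z of green_dish in the frame of blue_tray between 0.001 and 0.009 m and angle between green_dish's own z axis and vertical below 0.15 rad)))).
It fails at once if a dish is tilted by more than 0.6 rad (angle between any of purple_dish, green_dish's own z axis and vertical above 0.6 rad).
It fails at once if the timer or the box of cover glasses is moved by more than 25 mm (distance of any of timer, glass_box from where it was at the start of the episode above 0.025 m).
It also fails if it takes over 120 s, if anything falls off the work surface, if the arm or the gripper's body presses on something with over 40 N, if the wrist force passes 120 N, or if a joint passes its speed limit or range.

## Working session

There is one attempt and no reset: what is moved stays moved. The work goes in short steps, Python scripts to look and compute and a shell command to move; the robot and the scene stay as the last step left them, time stands still between calls to the robot, and variables do not carry over. Pictures are saved under pics/ and viewed, about 12 in all and at most 16, crops included, and the job is handed in when it is done.

```bash
ls; mkdir -p pics
cat > h.py <<'E'
import numpy as np, cv2
from workcell import ctrl
from scipy.spatial.transform import Rotation as R
def cam(name):
    o=ctrl.get_obs(); s=ctrl.snapshot(name)
    f=s["color"].shape[0]/2/np.tan(np.radians(s["fov_y"])/2)
    if name=="wrist":
        T=np.array(s["T_tool_cam"]); Rt=R.from_quat(o["eef_rot"]).as_matrix()
        C=Rt@T[:3,:3]; e=Rt@T[:3,3]+np.array(o["position"])
    else:
        e=np.array(s["eye"]); C=np.array(s["rotation"])
    return dict(img=s["color"],f=f,cx=s["cx"],cy=s["cy"],C=C,e=e,raw=s)
def px2w(c,u,v,z):
    d=c["C"]@np.array([(u-c["cx"])/c["f"],(v-c["cy"])/c["f"],1.])
    return c["e"]+d*(z-c["e"][2])/d[2]
def save(c,n): cv2.imwrite("pics/"+n,c["img"][:,:,::-1])
E
python3 - <<'E'
from h import *
for n in["scene","top","wrist"]:
    c=cam(n);save(c,n+"0.png");print(n,c["f"],c["cx"],c["cy"],c["e"],c["C"].round(3).tolist(),c["raw"].keys())
print(ctrl.get_obs())
E
```

```text
pics
scene 526.1127832832061 279.72561332442405 207.43464529439922 [1305.38907183 -518.64211124  652.52590023] [0.773, 0.421, -0.221, -0.421] dict_keys(['color', 'fov_y', 'cx', 'cy', 'eye', 'rotation'])
top 496.18907195954284 281.2535220967076 204.57503812467542 [ 257.03977653   21.1989589  1267.54590201] [-0.682, 0.724, -0.073, 0.07] dict_keys(['color', 'fov_y', 'cx', 'cy', 'eye', 'rotation'])
wrist 305.3878146274185 282.76388918934066 209.6936957375806 [ 300.86046579 -496.22902552  373.33721986] [[0.397, -0.873, -0.283], [-0.918, -0.378, -0.12], [-0.002, 0.307, -0.952]] dict_keys(['color', 'fov_y', 'cx', 'cy', 'T_tool_cam'])
{'t': 0.15, 'qpos': array([-1.31348678e+00,  2.07282214e-01,  1.54261722e+00,  1.61044996e-06,
        1.39351541e+00, -1.50495227e-01]), 'qvel': array([ 0.00084646, -0.00144601, -0.00458533,  0.00026523,  0.00122809,
       -0.00084054]), 'tau': array([ 5.05973333e-05, -3.83509183e+01, -2.92039061e+01, -3.56713799e-04,
        6.62777034e-03, -3.04572632e-05]), 'position': array([ 227.88370821, -527.27549052,  230.36367041]), 'eef_rot': array([ 9.79283456e-01,  2.02492181e-01, -4.78446066e-05, -9.09839841e-04]), 'contact_force': array([-0.3723603 ,  0.00282534,  0.3899672 ]), 'moment': array([-0.00455211,  0.02261553, -0.00792735]), 'gripper_width': 0.9989295367257021}
```

```bash
sed -i 's/C=np.array(s\["rotation"\])/C=R.from_quat(s["rotation"]).as_matrix()/' h.py; python3 -c "
from h import *
c=cam('top');print(c['C'].round(3).tolist())
for p in[(0,0),(559,0),(0,419),(559,419)]:print(px2w(c,*p,0).round())"
```

```text
[[-0.06, -0.978, 0.201], [-0.998, 0.059, -0.01], [-0.002, -0.201, -0.979]]
[1161.  773.    0.]
[1063. -817.    0.]
[ 34. 713.   0.]
[ -46. -624.    0.]
```

View pics/top0.png

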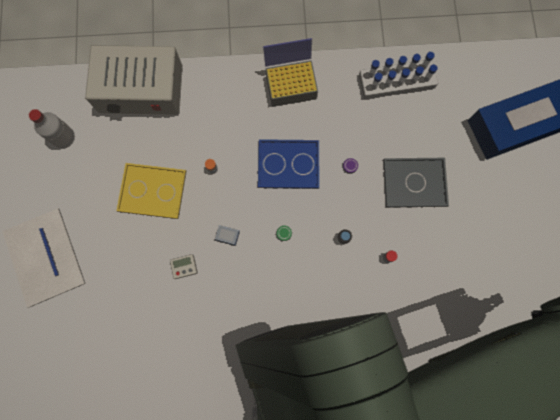

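View pics/scene0.png

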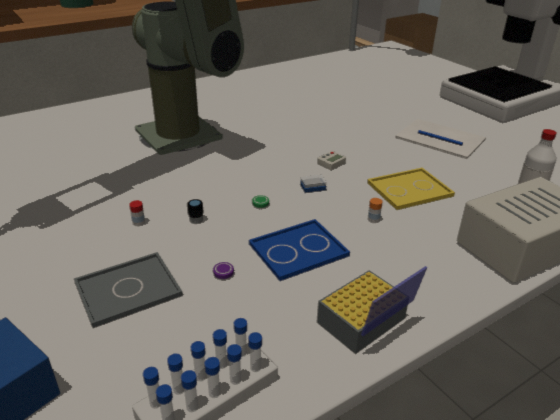

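Top view: purple dish (351,166), green dish (284,233), orange vial (210,166), red vial (391,257), eyepiece (345,236), blue tray (289,164), yellow (152,191), grey (416,182), timer (183,266), box (227,235). Now masks and rays.

```bash
cat > loc.py <<'E'
from h import *
HS={'purple':((125,70,40),(155,255,255)),'green':((45,80,40),(80,255,255)),'orange':((6,150,90),(16,255,255)),'blue':((112,150,40),(124,255,255)),'yellow':((22,130,90),(32,255,255))}
def blob(c,name,seed,r):
    hsv=cv2.cvtColor(c["img"],cv2.COLOR_RGB2HSV)
    if name=='red': m=cv2.inRange(hsv,(0,150,70),(5,255,255))|cv2.inRange(hsv,(172,130,70),(180,255,255))
    elif name=='dark': m=cv2.inRange(hsv,(0,0,0),(180,255,60))
    elif name=='greytray': m=cv2.inRange(hsv,(0,0,0),(180,80,105))
    else: m=cv2.inRange(hsv,*HS[name])
    w=np.zeros_like(m); u,v=seed; w[max(0,v-r):v+r,max(0,u-r):u+r]=m[max(0,v-r):v+r,max(0,u-r):u+r]
    cs=cv2.findContours(w,cv2.RETR_EXTERNAL,cv2.CHAIN_APPROX_NONE)[0]
    return max(cs,key=cv2.contourArea)
def quad(c,ct,z):
    P=np.array([px2w(c,*p[0],z)[:2] for p in ct],np.float32)
    (x,y),(a,b),t=cv2.minAreaRect(P)
    if a>b: a,b=b,a; t+=90   # long side b along tray y ; angle of short side
    return np.array([x,y]).round(1),round(a),round(b),round((t+90)%180-90,1)
E
python3 - <<'E'
from loc import *
from h import px2w
S={'purple':((351,166),(223,270),14),'green':((284,233),(261,201),14),'orange':((210,166),(376,206),50),'red':((391,257),(137,208),50),'dark':((345,236),(195,208),45)}
T={'blue':((289,164),(299,248)),'yellow':((152,191),(410,188)),'greytray':((416,182),(128,288))}
for k,n in enumerate(["top","scene"]):
    c=cam(n)
    for o,v in S.items():
        try:
            ct=blob(c,o,v[k],14); P=np.array([px2w(c,*p[0],v[2])[:2] for p in ct],np.float32)
            print(n,o,np.round(cv2.minEnclosingCircle(P),1) if 0 else [np.round(t,1) for t in cv2.minEnclosingCircle(P)],cv2.boundingRect(ct), P.mean(0).round(1))
        except Exception as e: print(n,o,e)
    for o,v in T.items():
        try: print(n,o,quad(c,blob(c,o,v[k],60),12))
        except Exception as e: print(n,o,e)
E
```

```text
top purple [array([ 608.4, -177.2]), np.float64(18.6)] (343, 159, 14, 14) [ 606.5 -176.1]
top green [array([441.1,  10. ]), np.float64(14.7)] (277, 228, 12, 10) [442.   11.3]
top orange [array([623.1, 185.1]), np.float64(12.8)] (206, 160, 9, 10) [623.5 184.4]
top red [array([ 363.9, -252.3]), np.float64(12.4)] (386, 251, 11, 10) [ 363.4 -252.3]
top dark [array([ 416.7, -140.7]), np.float64(16.2)] (337, 231, 14, 13) [ 413.8 -138.5]
top blue (array([628.6, -52. ]), 27, 40, -3.5)
top yellow (array([573.8, 344. ]), 129, 159, -10.5)
top greytray (array([ 553.4, -342.6]), 132, 164, -2.8)
scene purple [array([ 617.8, -185.9]), np.float64(22.8)] (213, 263, 21, 16) [ 618.6 -185.3]
scene green [array([451.7,  -1.5]), np.float64(23.4)] (253, 196, 16, 12) [452.7  -1. ]
scene orange [array([636.9, 172.7]), np.float64(22.6)] (370, 198, 12, 12) [634.9 173.4]
scene red [array([ 377. , -262.7]), np.float64(21.9)] (130, 201, 12, 12) [ 375.4 -259.3]
scene dark [array([ 453.8, -154.2]), np.float64(40.3)] (188, 200, 15, 22) [ 450.5 -157.7]
scene blue (array([696.3, -88.3]), 0, 0, 0.0)
scene yellow (array([583.5, 334.9]), 140, 166, -10.5)
scene greytray (array([ 564.4, -349.5]), 142, 160, -2.8)
```

```bash
cat >> h.py <<'E'
def go(x,y,z,psi):
    "print shift (tool cm) and turn to reach TCP x,y,z mm with tool-x heading psi deg"
    o=ctrl.get_obs(); Rt=R.from_quat(o["eef_rot"]).as_matrix()
    s=Rt.T@(np.array([x,y,z])-o["position"])/10
    p0=np.degrees(np.arctan2(Rt[1,0],Rt[0,0])); t=-np.radians((psi-p0+180)%360-180)
    print("shift cm",s.round(2),"turn",round(t,3),"now",np.round(o["position"],1),"psi",round(p0,1),"t",o["t"],"grip",round(o["gripper_width"],3))
E
python3 -m inch '[[[20,-8,3,-0.5,-0.2],[49.1,-19.8,3,-1.16,-0.2],[49.1,-19.8,3,-1.16,-0.2],[49.1,-19.8,3,-1.16,-0.2],[49.1,-19.8,3,-1.16,-0.2],[49.1,-19.8,3,-1.16,-0.2],[49.1,-19.8,3,-1.16,-0.2],[49.1,-19.8,3,-1.16,-0.2],[49.1,-19.8,3,-1.16,-0.2],[49.1,-19.8,3,-1.16,-0.2],[49.1,-19.8,3,-1.16,-0.2],[49.1,-19.8,3,-1.16,-0.2],[49.1,-19.8,3,-1.16,-0.2],[49.1,-19.8,3,-1.16,-0.2],[49.1,-19.8,3,-1.16,-0.2]]]'
python3 - <<'E'
from loc import *
c=cam("wrist");save(c,"w1.png");print(ctrl.get_obs()["position"],c["e"])
go(600,-150,200,90)
E
```

```text
t: 2.17
position: [600.1, -151.7, 201.4]
eef_rot: [0.708, 0.706, 0.0, 0.0]
contact_force: [0.0, 0.8, 0.5]
gripper_width: 0.6
[ 600.15588144 -151.59279302  201.38939372] [601.07244858 -72.98368982 344.47009436]
shift cm [ 0.16 -0.02  0.14] turn -0.003 now [ 600.2 -151.6  201.4] psi 89.8 t 2.225 grip 0.597
```

View pics/w1.png

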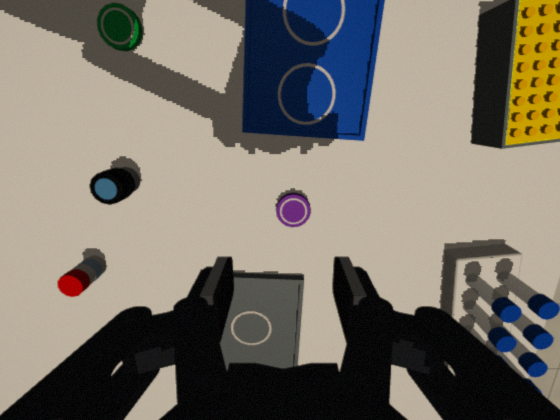

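Wrist view: purple dish (293,210), blue circles at (306,94) and (315,12), green dish (120,27), eyepiece (106,188), red (73,284).

```bash
cat >> loc.py <<'E'
def lid(c,name,seed,r,z):
    ct=blob(c,name,seed,r); P=np.array([px2w(c,*p[0],z)[:2] for p in cv2.convexHull(ct)],np.float32)
    (x,y),(a,b),_=cv2.fitEllipse(P) if len(P)>4 else cv2.minAreaRect(P)
    return np.round([x,y,a,b],1)
def ring(c,seed,r,z):
    "white printed outline around a seed pixel: project its pixels to plane z and fit"
    u,v=seed; g=cv2.cvtColor(c["img"],cv2.COLOR_RGB2HSV)
    m=((g[...,1]<95)&(g[...,2]>95)).astype(np.uint8); w=np.zeros_like(m)
    a,b=max(0,v-r),max(0,u-r); w[a:v+r,b:u+r]=m[a:v+r,b:u+r]
    cs=cv2.findContours(w,cv2.RETR_EXTERNAL,cv2.CHAIN_APPROX_NONE)[0]; ct=max(cs,key=lambda k:cv2.boundingRect(k)[2]*cv2.boundingRect(k)[3])
    P=np.array([px2w(c,*p[0],z)[:2] for p in ct],np.float32); (x,y),(a,b),_=cv2.fitEllipse(P)
    return np.round([x,y,a,b],1)
E
python3 - <<'E'
from loc import *
c=cam("wrist")
print('purple',lid(c,'purple',(293,210),25,14)); print('green',lid(c,'green',(120,27),30,14)); print('red',lid(c,'red',(73,284),22,50))
for s in[(306,94),(315,12)]: print('ring',ring(c,s,36,5))
t=cam("top")
for s in[(274,164),(303,164)]: print('ring top',ring(t,s,14,5))
print('grey',ring(t,(416,182),14,5))
for s in[(139,190),(166,193)]:
  try: print('yel',ring(t,s,13,5))
  except Exception as e: print(e)
E
```

```text
purple [ 612.2 -179.9   38.8   40.3]
green [445.3   3.9  39.2  43. ]
red [ 366.2 -254.7   27.2   27.8]
ring [633.3 -54.4  41.2  50.5]
ring [650.3  12.1  16.4  34. ]
ring top [628.8  22.2  55.3  58. ]
ring top [624.7 -53.2  53.   55.9]
grey [ 556.9 -347.1   81.7   87.6]
yel [ 561.   389.7    2.7 1579.4]
yel [590.4 295.9   6.3  16.9]
```

```bash
python3 -m inch '[[[-2.8,1.2,6,0,-0.6],[-2.8,1.2,13,0,-0.6],[-2.8,1.2,13,0,-0.6],[-2.8,1.2,13,0,-0.6],[-2.8,1.2,13,0,-0.6],[-2.8,1.2,13,0,-0.6]]]'
python3 - <<'E'
from loc import *
go(612,-180,70,90)
c=cam("wrist");save(c,"w2.png")
E
```

```text
t: 3.08
position: [614.3, -180.0, 74.5]
eef_rot: [0.708, 0.706, 0.001, 0.003]
contact_force: [-0.3, -0.3, 0.1]
gripper_width: 0.803
shift cm [ 0.   -0.23  0.45] turn -0.003 now [ 614.3 -180.    74.5] psi 89.9 t 3.075 grip 0.803
```

View pics/w2.png

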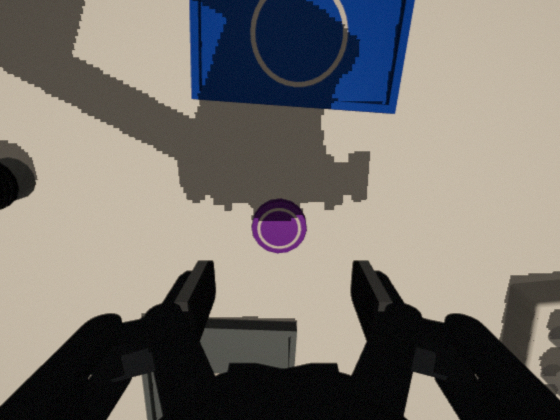

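Purple dish at (279,226), lower blue circle at (299,34), jaw tips at u≈213 and 353.

Run:
```python
from loc import *
c=cam("wrist")
hsv=cv2.cvtColor(c["img"],cv2.COLOR_RGB2HSV); m=cv2.inRange(hsv[195:260,245:315],(120,60,15),(160,255,255))
P=np.argwhere(m); hull=cv2.convexHull(P[:,::-1].astype(np.int32).reshape(-1,1,2)); Q=np.array([px2w(c,p[0][0]+245,p[0][1]+195,14)[:2] for p in hull],np.float32)
print(cv2.fitEllipse(Q),cv2.minEnclosingCircle(Q))
# ring: brighter & less saturated than surrounding blue
print(hsv[34,245:256].tolist(),hsv[34,340:352].tolist(),hsv[34,300].tolist())
go(612,-180,3,90)
```

```text
((612.260498046875, -179.6765899658203), (38.79513931274414, 41.5064582824707), 2.5133233070373535) ((612.2012939453125, -179.50555419921875), 20.788047790527344)
[[109, 217, 54], [112, 200, 60], [108, 210, 57], [109, 215, 57], [109, 201, 57], [111, 170, 57], [168, 19, 66], [16, 52, 83], [14, 47, 82], [14, 41, 80], [12, 34, 74]] [[109, 211, 58], [109, 219, 56], [108, 218, 55], [113, 141, 56], [9, 26, 69], [16, 56, 78], [15, 45, 79], [15, 34, 74], [120, 25, 61], [112, 157, 57], [109, 223, 63], [108, 222, 109]] [108, 237, 57]
shift cm [-0.01 -0.17  7.05] turn -0.003 now [ 613.4 -179.8   73.5] psi 89.8 t 3.175 grip 0.797
```

```bash
python3 -m inch '[[[0,0,4,0,-0.6],[0,0,6.2,0,-0.6],[0,0,6.8,0,-0.6],[0,0,6.8,0,-0.6],[0,0,6.8,0,0.2],[0,0,6.8,0,1],[0,0,6.8,0,1],[0,0,6.8,0,1],[0,0,6.8,0,1],[0,0,6.8,0,1],[0,0,6.8,0,1]]]'
python3 -m inch '[[[0,0,-3,0,1],[0,0,-6,0,1],[0,0,-6,0,1],[0,0,-6,0,1]]]'
python3 - <<'E'
from loc import *
go(612,-180,70,90)
c=cam("wrist");save(c,"w3.png")
E
```

```text
t: 4.55
position: [613.6, -180.0, 5.2]
eef_rot: [0.708, 0.706, 0.001, 0.002]
contact_force: [-1.0, 0.8, 6.5]
gripper_width: 0.434
t: 5.05
position: [611.4, -179.1, 62.4]
eef_rot: [0.708, 0.706, -0.0, -0.001]
contact_force: [0.5, -0.2, -0.8]
gripper_width: 0.434
shift cm [-0.09  0.06 -0.76] turn -0.003 now [ 611.4 -179.1   62.4] psi 89.8 t 5.05 grip 0.434
```

View pics/w3.png

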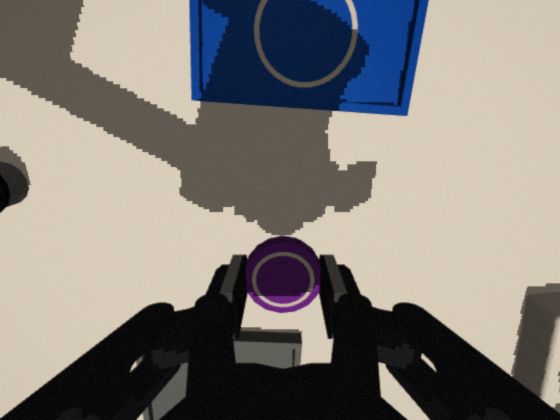

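Dish held level. Move nearer the tray and fit the circles.

```bash
python3 -m inch '[[[3,1,-5,0,1],[8,1.4,-6,0,1],[8,1.4,-6,0,1],[8,1.4,-6,0,1],[8,1.4,-6,0,1]]]'
cat >> loc.py <<'E'
def ring2(c,seed,r,z):
    "printed outline on a coloured floor: unsaturated pixels; largest blob, outer hull"
    u,v=seed; g=cv2.cvtColor(c["img"],cv2.COLOR_RGB2HSV)
    m=(g[...,1]<110).astype(np.uint8); w=np.zeros_like(m); a,b=max(0,v-r),max(0,u-r); w[a:v+r,b:u+r]=m[a:v+r,b:u+r]
    n,L,st,_=cv2.connectedComponentsWithStats(w); k=1+np.argmax(st[1:,2]*st[1:,3]); p=np.argwhere(L==k)[:,::-1].astype(np.int32)
    P=np.array([px2w(c,*q[0],z)[:2] for q in cv2.convexHull(p.reshape(-1,1,2))],np.float32); (x,y),(a,b),_=cv2.fitEllipse(P)
    return np.round([x,y,a,b],1)
E
python3 - <<'E'
from loc import *
go(630,-100,120,90)
c=cam("wrist");save(c,"w4.png")
E
```

```text
t: 5.72
position: [625.3, -100.3, 121.6]
eef_rot: [0.709, 0.706, -0.001, -0.001]
contact_force: [-1.3, -0.5, -0.1]
gripper_width: 0.433
shift cm [0.03 0.47 0.16] turn -0.004 now [ 625.3 -100.3  121.6] psi 89.8 t 5.725 grip 0.433
```

View pics/w4.png

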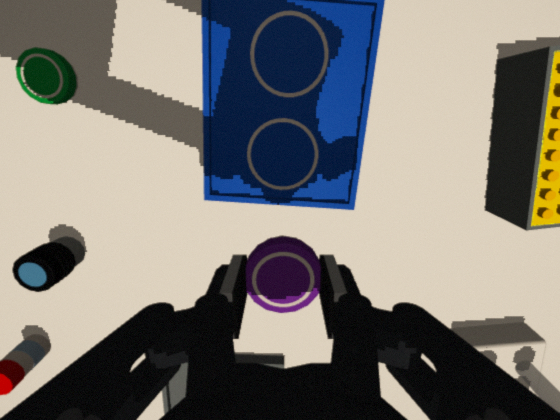

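Blue circles at (283,153) and (289,54); green dish (46,75), eyepiece (33,274).

Run:
```python
from loc import *
c=cam("wrist"); o=ctrl.get_obs(); Rt=R.from_quat(o["eef_rot"]).as_matrix()
a=ring2(c,(283,153),40,5);b=ring2(c,(289,54),46,5);print(a,b,np.linalg.norm(a[:2]-b[:2]),'tray y axis deg',np.degrees(np.arctan2(*(b-a)[:2][::-1])))
# held dish vs TCP: lid top ~ TCP z + 9
h=lid(c,'purple',(283,274),40,o["position"][2]+9);print('held',h,'tcp',o["position"].round(1))
print('green',lid(c,'green',(46,75),40,14))
go(a[0],a[1],11,np.degrees(np.arctan2(*(b-a)[:2][::-1])))
```

```text
[625.3 -56.5  60.4  60.6] [630.8  19.5  60.4  60.5] 76.19875327064085 tray y axis deg 85.8608107442738
held [626.2 -99.5  38.7  42.3] tcp [ 625.7 -100.4  122.2]
green [446.4   4.4  39.5  44.8]
shift cm [ 4.39 -0.04 11.12] turn 0.068 now [ 625.7 -100.4  122.2] psi 89.7 t 5.825 grip 0.431
```

```bash
python3 -m inch '[[[4.4,0,3,0.07,1],[4.4,0,8,0.07,1],[4.4,0,10.5,0.07,1],[4.4,0,11.2,0.07,1],[4.4,0,11.3,0.07,1],[4.4,0,11.3,0.07,1],[4.4,0,11.3,0.07,1]]]'
python3 -m inch '[[[0,0,0,0,0.5],[0,0,0,0,0],[0,0,0,0,-0.2],[0,0,0,0,-0.2],[0,0,-3,0,-0.2],[0,0,-8,0,-0.2],[0,0,-13,0,-0.4],[0,0,-13,0,-0.6],[0,0,-13,0,-0.6]]]'
python3 - <<'E'
from loc import *
go(446,4,150,90)
c=cam("wrist")
print(lid(c,'purple',(283,260),60,19))
E
```

```text
t: 6.7
position: [626.9, -55.9, 10.7]
eef_rot: [0.733, 0.681, 0.0, 0.0]
contact_force: [0.3, -0.0, -1.2]
gripper_width: 0.431
t: 7.82
position: [626.2, -55.3, 140.1]
eef_rot: [0.732, 0.681, -0.0, -0.0]
contact_force: [-0.2, -0.3, 0.2]
gripper_width: 0.801
shift cm [  4.61 -18.4   -0.98] turn -0.073 now [626.2 -55.3 140.1] psi 85.8 t 7.825 grip 0.801
[627.1 -57.2  25.6  26.3]
```

```bash
python3 -m inch '[[[1.5,-6,0,0,-0.6],[3,-12,2,0,-0.6],[4.7,-18.3,6.5,0,-0.6],[4.7,-18.3,6.5,0,-0.6],[4.7,-18.3,6.5,0,-0.6],[4.7,-18.3,6.5,0,-0.6],[4.7,-18.3,6.5,0,-0.6]]]'
python3 - <<'E'
from loc import *
c=cam("wrist");save(c,"w5.png")
go(446,5,75,86)
for r in(40,):
  ct=blob(c,'green',(283,228),60); print(cv2.boundingRect(ct),lid(c,'green',(283,228),60,14))
E
```

```text
t: 8.75
position: [449.5, 4.2, 76.2]
eef_rot: [0.733, 0.681, 0.001, 0.001]
contact_force: [0.0, -0.0, 1.0]
gripper_width: 0.802
shift cm [ 0.05 -0.33  0.11] turn -0.004 now [449.2   4.2  76.1] psi 85.8 t 8.8 grip 0.8
(247, 198, 55, 53) [443.8   5.4  39.1  40.3]
```

View pics/w5.png

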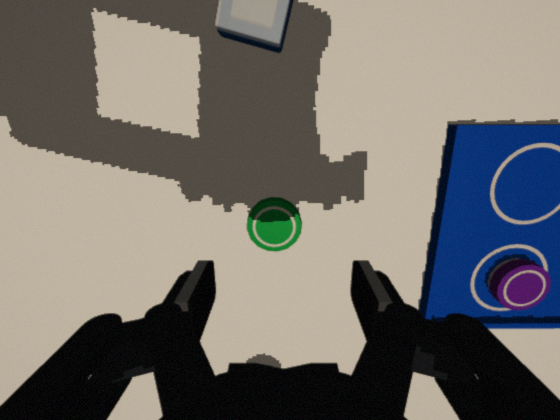

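```bash
python3 -m inch '[[[0.1,-0.4,4,0,-0.6],[0.1,-0.4,6.6,0,-0.6],[0.1,-0.4,7.2,0,-0.6],[0.1,-0.4,7.2,0,-0.6],[0.1,-0.4,7.2,0,0.2],[0.1,-0.4,7.2,0,1],[0.1,-0.4,7.2,0,1],[0.1,-0.4,7.2,0,1],[0.1,-0.4,7.2,0,1],[0.1,-0.4,7.2,0,1],[0.1,-0.4,7.2,0,1]]]'
python3 -m inch '[[[0,0,-5,0,1],[0,0,-11,0,1],[0,0,-12,0,1],[0,0,-12,0,1]]]'
python3 - <<'E'
from loc import *
o=ctrl.get_obs();c=cam("wrist")
print('held',lid(c,'green',(283,274),50,o["position"][2]+9),o["position"].round(1))
go(630.8,19.5,70,85.9)
E
```

```text
t: 10.18
position: [445.0, 5.8, 5.0]
eef_rot: [0.732, 0.681, 0.001, 0.001]
contact_force: [-0.7, 0.2, 6.1]
gripper_width: 0.435
t: 10.68
position: [444.3, 6.0, 124.4]
eef_rot: [0.732, 0.681, 0.001, 0.001]
contact_force: [0.2, -0.4, -0.2]
gripper_width: 0.434
held [444.9   6.3  38.7  42.6] [444.3   6.  124.4]
shift cm [ 2.7  18.64  5.28] turn -0.001 now [442.9   6.2 122.9] psi 85.8 t 10.725 grip 0.435
```

```bash
python3 -m inch '[[[1,6,0,0,1],[2,12,0,0,1],[2.7,18.6,3,0,1],[2.7,18.6,6,0,1],[2.7,18.6,6,0,1],[2.7,18.6,6,0,1]]]'
python3 -c "
from loc import *
go(630.8,19.5,10.5,85.9)"
```

```text
t: 11.48
position: [629.5, 19.5, 62.1]
eef_rot: [0.732, 0.681, -0.001, -0.001]
contact_force: [-0.9, 0.2, 0.1]
gripper_width: 0.434
shift cm [0.01 0.15 5.16] turn -0.001 now [629.5  19.5  62.1] psi 85.8 t 11.475 grip 0.434
```

```bash
python3 -m inch '[[[0,0,3,0,1],[0,0.1,4.7,0,1],[0,0.1,5.3,0,1],[0,0.1,5.3,0,1],[0,0.1,5.3,0,1],[0,0.1,5.3,0,0.5],[0,0.1,5.3,0,0],[0,0.1,5.3,0,-0.2],[0,0.1,5.3,0,-0.2],[0,0.1,2,0,-0.2],[0,0.1,-4,0,-0.2],[-6,0.1,-9,0,-0.2],[-6,0.1,-9,0,-0.2],[-6,0.1,-9,0,-0.2]]]'
python3 - <<'E'
from loc import *
c=cam("wrist");save(c,"w6.png");print(ctrl.get_obs()["position"])
E
```

```text
t: 13.22
position: [627.8, -41.1, 153.7]
eef_rot: [0.733, 0.68, 0.0, 0.0]
contact_force: [-0.8, 0.8, -1.0]
gripper_width: 0.598
[626.76252181 -40.10610891 152.04365872]
```

View pics/w6.png

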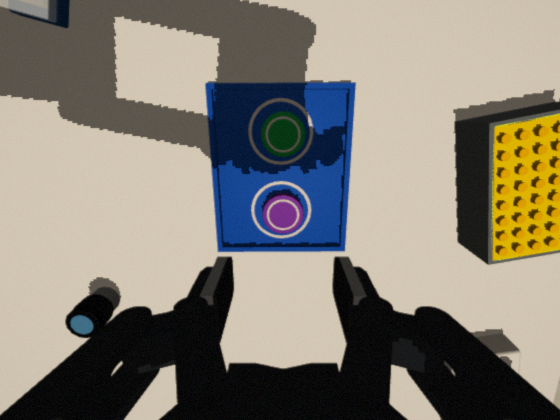

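Both dishes sit upright in their circles: green (283,134) in circle (281,131), purple (283,215) in circle (281,209). Check numerically, then head for the yellow tray and orange vial.

Run:
```python
from loc import *
c=cam("wrist")
g=ring2(c,(281,131),36,5);p=ring2(c,(281,209),34,5);print(p,g)
hsv=cv2.cvtColor(c["img"],cv2.COLOR_RGB2HSV)
def hl(lo,hi,u,v,r=24):
    m=cv2.inRange(hsv[v-r:v+r,u-r:u+r],lo,hi); n,L,st,_=cv2.connectedComponentsWithStats(m);k=1+np.argmax(st[1:,4])
    P=np.argwhere(L==k)[:,::-1]+[u-r,v-r]; H=cv2.convexHull(P.astype(np.int32).reshape(-1,1,2)); Q=np.array([px2w(c,*q[0],19)[:2] for q in H],np.float32); return np.round(cv2.fitEllipse(Q)[0]+cv2.fitEllipse(Q)[1],1)
print('purple',hl((125,60,15),(165,255,255),283,215),'green',hl((40,80,15),(85,255,255),283,134))
go(600,220,220,80)
```

```text
[625.3 -56.7  60.6  60.8] [630.8  19.3  60.6  60.6]
purple [627.1 -56.8  26.5  26.9] green [632.8  18.1  26.7  26.9]
shift cm [25.7  -4.53 -6.84] turn 0.102 now [626.2 -39.5 151.1] psi 85.8 t 13.325 grip 0.596
```

```bash
python3 -m inch '[[[6,-1,-4,0.05,-0.2],[12,-2,-6.9,0.1,-0.2],[25.7,-4.5,-6.9,0.1,-0.2],[25.7,-4.5,-6.9,0.1,-0.2],[25.7,-4.5,-6.9,0.1,-0.2],[25.7,-4.5,-6.9,0.1,-0.2],[25.7,-4.5,-6.9,0.1,-0.2]]]'
python3 - <<'E'
from loc import *
c=cam("wrist");save(c,"w7.png");print(ctrl.get_obs()["position"])
E
```

```text
t: 14.2
position: [600.5, 219.0, 220.3]
eef_rot: [0.765, 0.644, -0.002, -0.001]
contact_force: [0.2, -0.3, -0.1]
gripper_width: 0.599
[600.87731588 218.41180081 220.75551809]
```

View pics/w7.png

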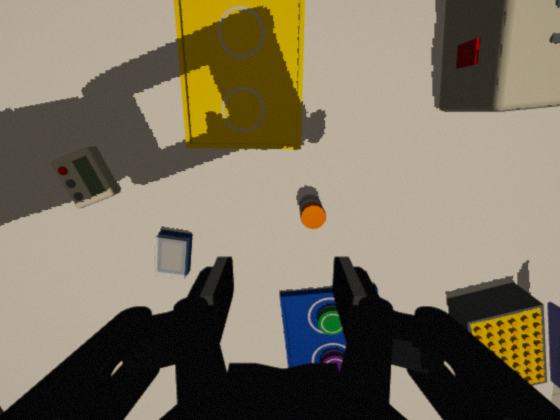

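Orange cap (313,217); yellow circles (244,109) and (240,32).

Run:
```python
from loc import *
c=cam("wrist")
print(lid(c,'orange',(313,217),22,50))
for s in[(244,109),(240,32)]: print(ring2(c,s,28,5))
x=lid(c,'orange',(313,217),22,50);go(x[0],x[1],95,80)
```

```text
[627.5 183.7  26.7  27.6]
[570.  305.9  46.8  47.1]
[583.9 380.8  47.1  47.3]
shift cm [-2.91  3.21 12.61] turn 0.0 now [601.2 218.  221.2] psi 80.0 t 14.3 grip 0.599
```

```bash
python3 -m inch '[[[-2.9,3.2,5,0,-0.3],[-2.9,3.2,10,0,-0.3],[-2.9,3.2,12.5,0,-0.3],[-2.9,3.2,12.5,0,-0.3],[-2.9,3.2,12.5,0,-0.3],[-2.9,3.2,12.5,0,-0.3]]]'
python3 - <<'E'
from loc import *
c=cam("wrist")
x=lid(c,'orange',(283,250),50,50);print(x);go(x[0],x[1],15,80)
E
```

```text
t: 15.05
position: [629.8, 185.1, 99.9]
eef_rot: [0.766, 0.643, 0.002, 0.001]
contact_force: [-0.5, -0.5, -0.3]
gripper_width: 0.648
[628.  182.   24.3  27.4]
shift cm [-0.35 -0.13  8.47] turn 0.002 now [629.6 185.2  99.7] psi 80.1 t 15.1 grip 0.647
```

```bash
python3 -m inch '[[[-0.2,0,4,0,-0.3],[-0.2,0,7.5,0,-0.3],[-0.2,0,8.2,0,-0.3],[-0.2,0,8.2,0,-0.3],[-0.2,0,8.2,0,0.2],[-0.2,0,8.2,0,1],[-0.2,0,8.2,0,1],[-0.2,0,8.2,0,1],[-0.2,0,8.2,0,1],[-0.2,0,8.2,0,1],[-0.2,0,8.2,0,1]]]'
python3 -m inch '[[[0,0,-4,0,1],[0,0,-8,0,1],[0,0,-8,0,1],[0,0,-8,0,1]]]'
python3 - <<'E'
from loc import *
o=ctrl.get_obs();c=cam("wrist")
print('held',lid(c,'orange',(283,290),60,o["position"][2]+35),o["position"].round(1))
go(570,305.9,95,80)
E
```

```text
t: 16.48
position: [629.3, 183.5, 17.6]
eef_rot: [0.766, 0.643, 0.002, 0.001]
contact_force: [-1.0, 0.2, 6.8]
gripper_width: 0.311
t: 16.98
position: [627.2, 183.0, 95.0]
eef_rot: [0.766, 0.643, -0.0, -0.0]
contact_force: [-0.9, -0.0, -0.5]
gripper_width: 0.303
held [628.  184.1  25.5  26.1] [627.2 183.   95. ]
shift cm [11.15 -7.68 -0.1 ] turn 0.002 now [626.4 182.9  93.9] psi 80.1 t 17.025 grip 0.31
```

```bash
python3 -m inch '[[[6,-2.5,0,0,1],[12,-5,0,0,1],[18.6,-7.7,0,0,1],[18.6,-7.7,0,0,1],[18.6,-7.7,0,0,1],[18.6,-7.7,0,0,1],[18.6,-7.7,0,0,1]]]'
python3 - <<'E'
from loc import *
go(583.9,380.8,22,80)
o=ctrl.get_obs();c=cam("wrist");save(c,"w8.png")
print('held',lid(c,'orange',(283,290),60,o["position"][2]+35),o["position"].round(1))
E
```

```text
t: 17.9
position: [584.5, 377.6, 95.0]
eef_rot: [0.766, 0.642, -0.0, 0.0]
contact_force: [-0.1, -0.7, 0.5]
gripper_width: 0.311
shift cm [ 0.31 -0.11  7.3 ] turn -0.001 now [584.5 377.6  95. ] psi 79.9 t 17.9 grip 0.311
held [585.4 378.8  25.6  26.5] [584.5 377.6  95. ]
```

View pics/w8.png

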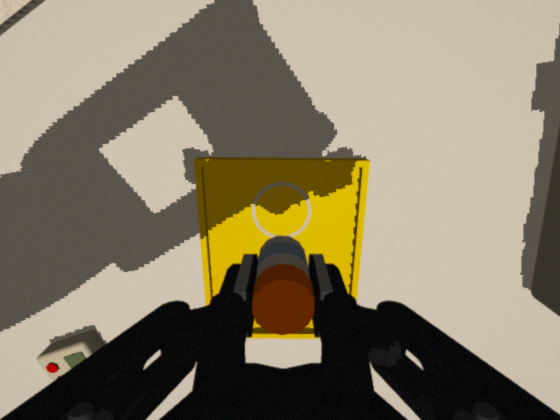

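Vial held upright; far circle at (281,209). Verify then place.

```bash
python3 -c "
from loc import *
c=cam('wrist');print(ring2(c,(281,206),31,5))"
python3 -m inch '[[[0.2,-0.1,3,0,1],[0.2,-0.1,6.3,0,1],[0.2,-0.1,7.3,0,1],[0.2,-0.1,7.3,0,1],[0.2,-0.1,7.3,0,1],[0.2,-0.1,7.3,0,0.7],[0.2,-0.1,7.3,0,0.2],[0.2,-0.1,7.3,0,-0.2],[0.2,-0.1,7.3,0,-0.2],[0.2,-0.1,3,0,-0.2],[0.2,-0.1,-3,0,-0.2],[-6,-0.1,-9,0,-0.2],[-12,-0.1,-12,0,-0.2],[-12,-0.1,-12,0,-0.2],[-12,-0.1,-12,0,-0.2]]]'
python3 - <<'E'
from loc import *
o=ctrl.get_obs();c=cam("wrist");save(c,"w9.png")
go(375,-200,220,60)
E
```

```text
[584.  380.3  47.3  47.7]
t: 19.88
position: [563.3, 260.4, 217.6]
eef_rot: [0.766, 0.642, 0.002, 0.001]
contact_force: [-0.1, 0.6, -0.1]
gripper_width: 0.605
shift cm [-48.68 -10.47  -0.47] turn 0.349 now [562.6 261.3 216.1] psi 80.0 t 19.925 grip 0.601
```

View pics/w9.png

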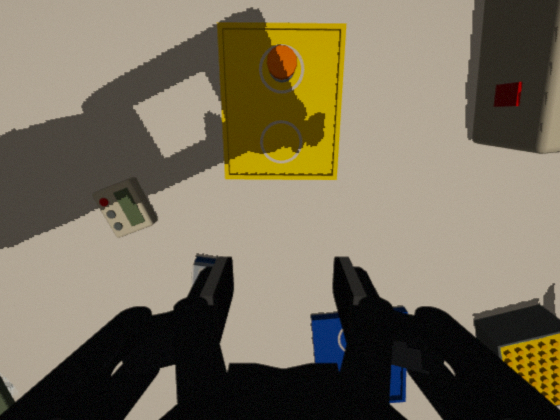

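```bash
python3 - <<'E'
from loc import *
c=cam("wrist");print('orange top',lid(c,'orange',(282,62),25,55))
E
python3 -m inch '[[[-6,-1.2,0,0,-0.2],[-12,-2.4,0,0,-0.2],[-47.5,-9.7,0,0,-0.2],[-47.5,-9.7,0,0,-0.2],[-47.5,-9.7,0,0,-0.2],[-47.5,-9.7,0,0,-0.2],[-47.5,-9.7,0,0,-0.2],[-47.5,-9.7,0,0,-0.2],[-47.5,-9.7,0,0,-0.2],[-47.5,-9.7,0,0,-0.2],[-47.5,-9.7,0,0,-0.2]]]'
python3 - <<'E'
from loc import *
o=ctrl.get_obs();c=cam("wrist");save(c,"w10.png");print(o["position"])
E
```

```text
orange top [587.6 382.   19.8  26.8]
t: 21.35
position: [385.4, -188.2, 214.8]
eef_rot: [0.765, 0.644, 0.0, -0.001]
contact_force: [-0.4, -0.6, 0.2]
gripper_width: 0.6
[ 385.40232374 -188.17242605  214.76334084]
```

View pics/w10.png

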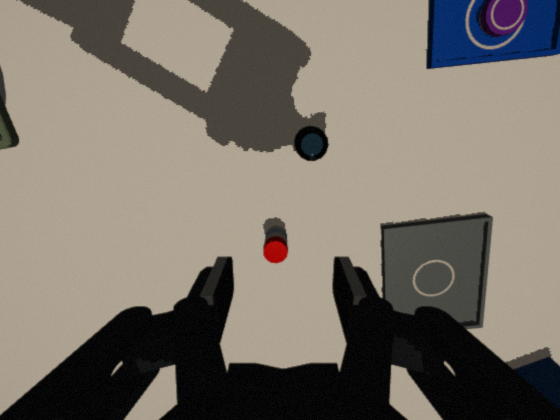

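Red cap (275,250); eyepiece (311,143); grey circle (434,278).

Run:
```python
from loc import *
c=cam("wrist")
x=lid(c,'red',(275,250),20,50);print('red',x)
print('eye',lid(c,'dark',(311,143),21,45))
g=cv2.cvtColor(c["img"],cv2.COLOR_RGB2GRAY); u,v,r=434,278,28
w=np.zeros_like(g); w[v-r:v+r,u-r:u+r]=(g[v-r:v+r,u-r:u+r]>130); n,L,st,_=cv2.connectedComponentsWithStats(w);k=1+np.argmax(st[1:,2]*st[1:,3])
p=np.argwhere(L==k)[:,::-1].astype(np.int32).reshape(-1,1,2);P=np.array([px2w(c,*q[0],5)[:2] for q in cv2.convexHull(p)],np.float32);print('grey ring',cv2.fitEllipse(P))
go(x[0],x[1],95,80)
```

```text
red [ 365.6 -254.5   26.8   27.4]
eye [ 421.4 -144.8   33.1   35.6]
grey ring ((559.0097045898438, -347.0254211425781), (48.702110290527344, 51.380977630615234), 29.879169464111328)
shift cm [-6.86 -0.83 12.  ] turn 0.004 now [ 385.4 -188.3  215. ] psi 80.2 t 21.45 grip 0.598
```

```bash
python3 -m inch '[[[-6,-0.8,4,0,-0.3],[-6.9,-0.8,9,0,-0.3],[-6.9,-0.8,11.8,0,-0.3],[-6.9,-0.8,11.8,0,-0.3],[-6.9,-0.8,11.8,0,-0.3],[-6.9,-0.8,11.8,0,-0.3]]]'
python3 - <<'E'
from loc import *
c=cam("wrist")
x=lid(c,'red',(283,250),50,50);print(x);go(x[0],x[1],15,80)
E
```

```text
t: 22.2
position: [366.6, -257.1, 99.2]
eef_rot: [0.765, 0.644, 0.0, 0.002]
contact_force: [0.5, -0.5, 0.9]
gripper_width: 0.656
[ 365.8 -255.5   25.3   26.9]
shift cm [ 0.16 -0.11  8.4 ] turn 0.002 now [ 366.4 -257.1   99.1] psi 80.1 t 22.25 grip 0.65
```

```bash
python3 -m inch '[[[0.2,0,4,0,-0.3],[0.2,0,7.5,0,-0.3],[0.2,0,8.2,0,-0.3],[0.2,0,8.2,0,-0.3],[0.2,0,8.2,0,0.2],[0.2,0,8.2,0,1],[0.2,0,8.2,0,1],[0.2,0,8.2,0,1],[0.2,0,8.2,0,1],[0.2,0,8.2,0,1],[0.2,0,8.2,0,1]]]'
python3 -m inch '[[[0,0,-5,0,1],[0,0,-11,0,1],[0,0,-13,0,1],[0,0,-13,0,1]]]'
python3 - <<'E'
from loc import *
o=ctrl.get_obs();c=cam("wrist")
print('held',lid(c,'red',(283,290),60,o["position"][2]+35),o["position"].round(1))
go(570,305.9,145,80)
E
```

```text
t: 23.62
position: [366.5, -255.5, 16.9]
eef_rot: [0.766, 0.643, 0.0, 0.002]
contact_force: [-1.1, 0.5, 5.9]
gripper_width: 0.309
t: 24.12
position: [366.8, -255.7, 147.7]
eef_rot: [0.766, 0.643, 0.0, 0.003]
contact_force: [-0.0, -0.4, -1.0]
gripper_width: 0.309
held [ 367.6 -254.2   25.7   26.2] [ 366.8 -255.7  147.7]
shift cm [5.872e+01 1.048e+01 3.000e-02] turn 0.002 now [ 365.7 -254.5  145.8] psi 80.1 t 24.175 grip 0.309
```

```bash
python3 -m inch '[[[6,1.1,0,0,1],[12,2.1,0,0,1],[58.6,10.4,0,0,1],[58.6,10.4,0,0,1],[58.6,10.4,0,0,1],[58.6,10.4,0,0,1],[58.6,10.4,0,0,1],[58.6,10.4,0,0,1],[58.6,10.4,0,0,1],[58.6,10.4,0,0,1],[58.6,10.4,0,0,1],[58.6,10.4,0,0,1],[58.6,10.4,0,0,1],[58.6,10.4,0,0,1]]]'
python3 - <<'E'
from loc import *
go(570,305.9,22,80)
o=ctrl.get_obs();c=cam("wrist");save(c,"w11.png")
print('held',lid(c,'red',(283,290),60,o["position"][2]+35),o["position"].round(1))
E
```

```text
t: 25.92
position: [568.7, 303.9, 145.2]
eef_rot: [0.766, 0.643, -0.0, -0.0]
contact_force: [0.0, -0.4, -0.7]
gripper_width: 0.31
shift cm [ 0.23  0.1  12.32] turn 0.0 now [568.7 303.9 145.2] psi 80.0 t 25.925 grip 0.31
held [569.6 305.3  25.9  26.3] [568.7 303.9 145.2]
```

View pics/w11.png

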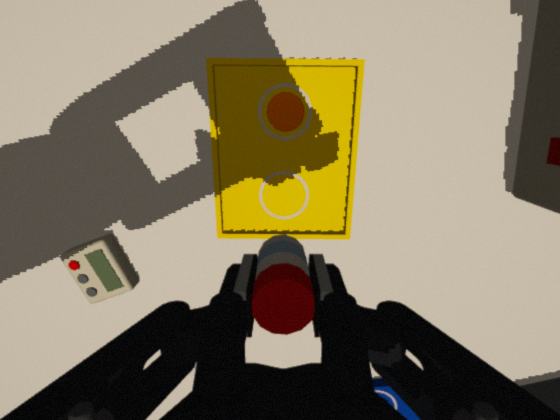

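Orange vial stands in the far circle (286,111); near circle (284,195) is free and red is held upright.

```bash
python3 -c "
from loc import *
c=cam('wrist');print(ring2(c,(284,195),28,5), lid(c,'orange',(286,111),24,55))"
python3 -m inch '[[[0.1,0,5,0,1],[0.1,0,10,0,1],[0.1,0,12,0,1],[0.1,0,12.3,0,1],[0.1,0,12.3,0,1],[0.1,0,12.3,0,1],[0.1,0,12.3,0,0.7],[0.1,0,12.3,0,0.2],[0.1,0,12.3,0,-0.2],[0.1,0,12.3,0,-0.2],[0.1,0,8,0,-0.2],[0.1,0,2,0,-0.2],[-6,0,-4,0,-0.2],[-12,0,-7,0,-0.2],[-12,0,-7,0,-0.2],[-12,0,-7,0,-0.2]]]'
python3 - <<'E'
from loc import *
c=cam("wrist");save(c,"w12.png")
go(421,-145,150,87)
print(lid(c,'red',(281,125),35,55),lid(c,'orange',(282,62),25,55))
E
```

```text
[570.2 305.7  47.2  47.4] [584.6 380.9  26.6  26.8]
t: 28.02
position: [548.8, 185.9, 216.5]
eef_rot: [0.766, 0.642, 0.001, 0.0]
contact_force: [0.6, -0.3, -0.1]
gripper_width: 0.6
shift cm [-34.89  -6.77   6.48] turn -0.122 now [548.1 186.8 215.1] psi 80.0 t 28.075 grip 0.598Traceback (most recent call last):
  File "<stdin>", line 4, in <module>
  File "loc.py", line 18, in lid
    ct=blob(c,name,seed,r); P=np.array([px2w(c,*p[0],z)[:2] for p in cv2.convexHull(ct)],np.float32)
  File "loc.py", line 11, in blob
    return max(cs,key=cv2.contourArea)
ValueError: max() iterable argument is empty
```

View pics/w12.png

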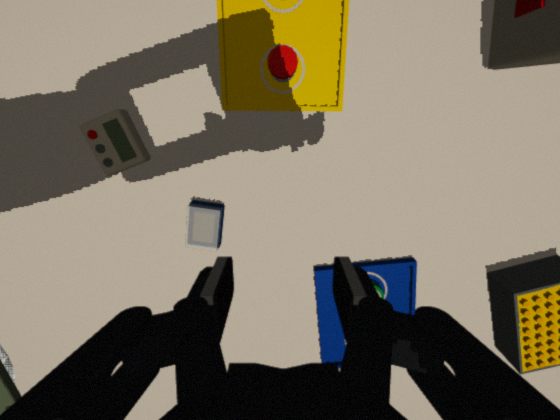

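```bash
python3 -m inch '[[[-6,-1.2,0,0,-0.3],[-12,-2.4,0,0,-0.3],[-34.9,-6.8,5,-0.12,-0.3],[-34.9,-6.8,6.5,-0.12,-0.3],[-34.9,-6.8,6.5,-0.12,-0.3],[-34.9,-6.8,6.5,-0.12,-0.3],[-34.9,-6.8,6.5,-0.12,-0.3],[-34.9,-6.8,6.5,-0.12,-0.3],[-34.9,-6.8,6.5,-0.12,-0.3]]]'
python3 - <<'E'
from loc import *
c=cam("wrist");save(c,"w13.png")
try:
  ct=blob(c,'dark',(283,232),34);print(cv2.boundingRect(ct));x=lid(c,'dark',(283,232),34,45);print(x);go(x[0],x[1],17,87)
except Exception as e: print(e)
E
```

```text
t: 29.2
position: [421.9, -143.8, 150.2]
eef_rot: [0.725, 0.689, 0.0, -0.0]
contact_force: [0.1, 0.4, -0.8]
gripper_width: 0.647
(264, 198, 38, 31)
[ 422.6 -144.1   32.9   36.6]
shift cm [-0.02  0.07 13.34] turn 0.002 now [ 421.9 -143.9  150.4] psi 87.1 t 29.25 grip 0.648
```

```bash
python3 -m inch '[[[0,0,5,0,-0.3],[0,0,10,0,-0.3],[0,0,12.8,0,-0.3],[0,0,13.4,0,-0.3],[0,0,13.4,0,-0.3],[0,0,13.4,0,0.2],[0,0,13.4,0,1],[0,0,13.4,0,1],[0,0,13.4,0,1],[0,0,13.4,0,1],[0,0,13.4,0,1]]]'
python3 -m inch '[[[0,0,-5,0,1],[0,0,-10,0,1],[0,0,-10,0,1],[0,0,-10,0,1]]]'
python3 - <<'E'
from loc import *
go(559,-347,116,87)
E
```

```text
t: 30.62
position: [422.8, -146.1, 18.1]
eef_rot: [0.726, 0.688, 0.001, 0.002]
contact_force: [0.8, 1.1, 7.1]
gripper_width: 0.381
t: 31.12
position: [420.7, -145.1, 116.2]
eef_rot: [0.726, 0.688, 0.0, 0.0]
contact_force: [-0.2, -0.3, -1.0]
gripper_width: 0.379
shift cm [-19.43  14.88   0.03] turn -0.001 now [ 420.7 -145.1  116.2] psi 87.0 t 31.125 grip 0.379
```

```bash
python3 -m inch '[[[-5,3,0,0,1],[-10,6,0,0,1],[-24.7,14.6,0,0,1],[-24.7,14.6,0,0,1],[-24.7,14.6,0,0,1],[-24.7,14.6,0,0,1],[-24.7,14.6,0,0,1],[-24.7,14.6,0,0,1]]]'
python3 - <<'E'
from loc import *
go(559,-347,21,87)
c=cam("wrist");save(c,"w14.png")
E
```

```text
t: 32.12
position: [552.9, -397.8, 115.2]
eef_rot: [0.725, 0.688, -0.0, -0.001]
contact_force: [0.2, 0.6, -1.3]
gripper_width: 0.379
shift cm [5.08 0.37 9.42] turn 0.0 now [ 552.9 -397.8  115.2] psi 87.0 t 32.125 grip 0.379
```

View pics/w14.png

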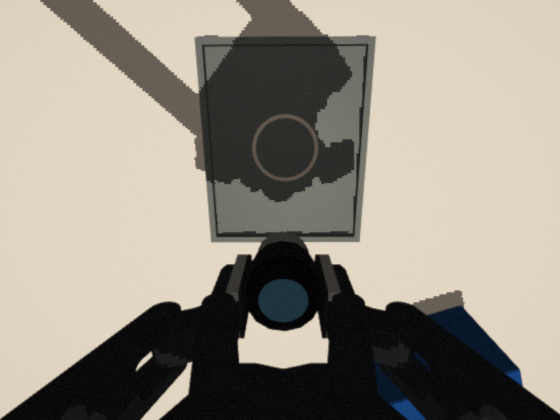

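Eyepiece held upright; grey circle at (285,148), about 66 px wide.

Run:
```python
from loc import *
c=cam("wrist");im=c["img"].astype(int); u,v,r=285,148,37
d=(im[...,0]-im[...,2]>8).astype(np.uint8); w=np.zeros_like(d); w[v-r:v+r,u-r:u+r]=d[v-r:v+r,u-r:u+r]
n,L,st,_=cv2.connectedComponentsWithStats(w);k=1+np.argmax(st[1:,2]*st[1:,3]);print(st[k])
p=np.argwhere(L==k)[:,::-1].astype(np.int32).reshape(-1,1,2);P=np.array([px2w(c,*q[0],5)[:2] for q in cv2.convexHull(p)],np.float32);e=cv2.fitEllipse(P);print(e)
go(e[0][0],e[0][1],23,87)
```

```text
[251 114  67  67 818]
((557.435302734375, -347.7675476074219), (54.170989990234375, 54.37904739379883), 71.22483825683594)
shift cm [5.06 0.15 9.32] turn 0.0 now [ 553.4 -398.2  116.2] psi 87.0 t 32.225 grip 0.38
```

```bash
python3 -m inch '[[[5,0.2,1,0,1],[5,0.2,5,0,1],[5,0.2,8.5,0,1],[5,0.2,9.3,0,1],[5,0.2,9.3,0,1],[5,0.2,9.3,0,1],[5,0.2,9.3,0,0.7],[5,0.2,9.3,0,0.2],[5,0.2,9.3,0,-0.2],[5,0.2,9.3,0,-0.2],[5,0.2,5,0,-0.2],[5,0.2,-1,0,-0.2],[0,0.2,-6,0,-0.2],[0,0.2,-8,0,-0.2],[0,0.2,-8,0,-0.2],[0,0.2,-8,0,-0.2]]]'
python3 - <<'E'
from loc import *
c=cam("wrist");t=cam("top")
a=cv2.resize(c["img"][:300],(800,428));b=cv2.resize(t["img"][120:290,100:470],(800,368))[:,:]
o=np.vstack([a[:230],b]);o=cv2.resize(o,(800,598));cv2.imwrite("pics/fin.png",o[:,:,::-1])
print(lid(c,'dark',(283,150),40,50),ctrl.get_obs()["position"])
for n,s,z in(('red',(166,193),55),('orange',(139,190),55)):
  print(n,lid(t,n,s,16,z))
E
```

```text
t: 34.22
position: [555.1, -398.5, 194.3]
eef_rot: [0.725, 0.688, -0.0, -0.002]
contact_force: [0.5, 0.7, -1.0]
gripper_width: 0.596
[ 554.  -339.3   53.3   93. ] [ 554.79903115 -398.04121828  193.36261644]
red [566.6 306.4  23.   24.9]
orange [581.3 381.1  26.3  27.8]
```

View pics/fin.png

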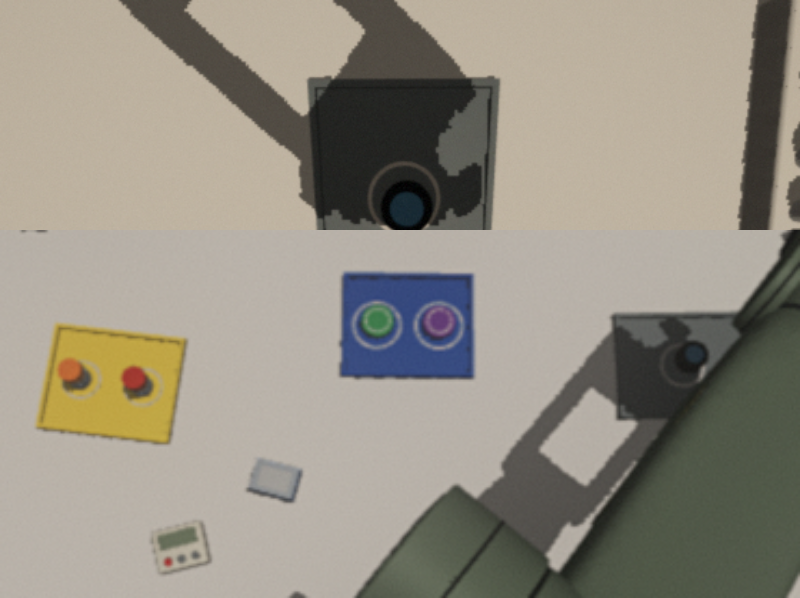

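All standing; last number for the eyepiece from its lens.

Run:
```python
from loc import *
c=cam("wrist");h=cv2.cvtColor(c["img"],cv2.COLOR_RGB2HSV)
m=cv2.inRange(h,(95,70,35),(110,255,255));m[:, :240]=0;m[:,330:]=0;m[:90]=0;m[230:]=0
n,L,st,ce=cv2.connectedComponentsWithStats(m);k=1+np.argmax(st[1:,4]);print(st[k],px2w(c,*ce[k],50))
print(ctrl.get_obs()["contact_force"],ctrl.get_obs()["t"])
```

```text
[274 136  23  23 435] [ 559.1977606  -350.39526764   50.        ]
[ 0.04804193 -0.52448385 -0.43790559] 34.375
```

```bash
python3 -c "
from workcell import ctrl; print(ctrl.job_done())"
```

```text
the job is handed in; nothing more can be done
None
```

The bench is cleared and the job was handed in at about 34 s. No verdict came back, so the results below are my own checks.

I placed both dishes in the blue tray first, then the orange and red vials in the yellow tray, then the eyepiece in the grey tray. All five were standing upright and released in the last pictures.

| Item | Offset from circle centre (12 mm allowed along each tray axis) | Measured with |
|---|---|---|
| Purple dish | about 2 mm | wrist camera |
| Green dish | about 2.5 mm | wrist camera |
| Orange vial | under 1 mm with the wrist camera, about 2.5 mm with the top camera | both |
| Red vial | about 3.5 mm | top camera only |
| Eyepiece | about 3 mm | wrist camera |

- **Failed checks:** the first wrist-camera check of the red vial failed because the search seed was in the wrong place. The eyepiece's dark-colour check merged with the tray's shadow and was discarded, so I measured its lens instead.
- **Partial fit:** the final dish fits caught only the lid's inner ring (27 mm), so they show where the dishes are centred, not their full size.
- **Disagreement:** early object positions from the scene camera differed from the top camera by about 10 mm or more. I did not use the scene camera's values.
- **Bystanders:** I did not measure the timer and the box of cover glasses afterwards. They look undisturbed in the last picture, and no move went near them at low height.

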